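Clear the spring lid of the knob drawer unit and touch it open

ROBOT

A 7-joint arm with a two-finger parallel gripper is mounted at the origin on the work surface. World frame = base frame: x ahead of the robot, y to its left, z up, the work surface at z = 0. Lengths are in m, angles in rad, forces in N, time in s.
With the tool pointing down it reaches from about 0.4 to 0.875 m from the base axis. Payload 19.3 kg.
Tool frame: the origin (TCP) lies midway between the tips of the shut fingers; the grasp point (between the pads) lies bot.grip_point_offset behind it (bot.grip_point_offset is the distance from the TCP to the grasp point, in m); z points along the fingers, y is the direction in which the jaws open and shut (so a half turn about z gives the same grasp; the last joint's range is limited). The gripper opens to 85 mm and grips with 20 to 120 N. Pads are 22 mm wide; open, the fingers measure 114 mm over their backs; the gripper's body (76 mm by 85 mm) begins 54 mm behind the grasp point. The pads swing forward as they close: fully open they stand 13 mm farther back than shut.
Start: joints at [-1.416, 0.521, -0.036, 1.599, 0.021, 1.021, -0.113], TCP at [0.139, 0.609, 0.231] pointing down, gripper open.
Joint ranges: [-2.91, 2.91], [-0.3, 2.13], [-1.5, 1.42], [0.17, 2.43], [-1.26, 4.41], [0.16, 1.93], [-2.52, 2.52]. Speed limits (rad/s): [1.89, 1.89, 2.39, 2.39, 3.01, 3.01, 3.01].

INTERFACE

Orientations are given as [roll, pitch, yaw] about the fixed x, y, z axes, in that order (R = Rz(yaw) Ry(pitch) Rx(roll)).
In Python, from workcell import bot gives the robot as it stands.
- The arm moves only by the tool servo_tool, never from a script. Its argument "rows" is a list that holds one entry, the list of rows, each a list of 6 numbers: the shift along the tool's x, y, z in cm, then the turn, a rotation vector about the tool's x, y, z in degrees. A call has 1 to 5 rows; each row shifts and turns the commanded pose from where the row before left it, along the tool's axes as they then stand; what a row does not reach is not made up. A row lasts 1/8 s, in which the tool goes at most 62.5 mm and 10.7 degrees, less where a joint would pass 70% of its speed; a pose out of reach is approached as far as the arm can. A call is refused whole if a number of a shift passes 6.25 or a number of a turn 10.7, either way. A call with a gripper value outside its range is refused whole. "grip" is the opening, from -1 (shut) to 1 (fully open), so that 0 is half open, set as the call begins (left out, the last holds). The fingers move at their own pace and stop on an object; "squeeze" is the grip in N (left out, the last holds). Time passes only in rows, so rows that do not move let the fingers close. It gives the time, the measured TCP pose, the force and the opening at its end, in the units of the state.
- bot.observe(): the state, without advancing time (a new reading comes with each control period).
- bot.grab_frame(name): name is "scene" or "top" or "wrist"; returns a dict with "image" (384x512x3 uint8, red, green, blue), "K" (3x3 intrinsics, pixels), "R" (3x3) and "t" (3): a world point X has camera coordinates R X + t; the wrist camera has in their place "mount" (4x4, takes a point from camera to tool coordinates, whose origin is the TCP and whose axes are the flange's). Camera axes: x right, y down, z forward; pixel columns grow to the right and rows downward; lengths in m; the calibration is good to about 2 mm. A picture is of the moment at which its call begins: read the wrist's pose just before it. There is no depth.
- bot.job_done(): hands the job in, once; it reports no verdict.
The state is a dict: "clock": time; "qpos": joint angles; "qd": joint speeds; "joint_efforts": joint torques, N m; "position": TCP position; "tool_rot": TCP orientation; "force": force on the tool from outside, world axes, zero at the start; "moment": the same for the moment, N m; "grip_width": finger opening in m.
Only numpy, scipy, OpenCV 4.12 (cv2) and the standard library are available. Lean on these libraries where they do the work, as an engineer would, in place of code of your own. Each camera call takes 0.05 s, during which the arm holds its last target.

TASK

The tin of lugs has been left on the spring lid of the blue drawer unit. Without picking it up, push it with the fingers so that it slides off the lid and stands upright on the red grip pad beside it; then press down on the marked front edge of the lid until the touch catch lets go, and come away so that the lid springs ajar. Leave the black knob on the deck and the other things round the unit where they are.

Things in the scene. Friction and masses are not known exactly. Their poses are not given: they have to be found in the camera images.
- unit: Blue drawer unit fixed to the bench, 170 mm deep (x) by 346 wide (y, -190 to 156) by 120 high. Origin on the bench, midway front to back, under the seam of its two top halves; z up, front faces -x. Top at +y (y 2 to 155): light blue spring lid, its top 122 mm up; at -y: fixed deck 120 mm up, so a thing slides off the lid down a 2 mm step. A 5 mm lip runs along the deck's outer end and back.
- pad (a point): Centre of the red hard-silicone grip pad, 110 x 110 mm, let in flush with the deck (120 mm above the bench); it lies at x 0, y -67 mm in the unit's frame, its axes those of the unit.
- lid (a joint): Spring lid, rad; hinge axis along the unit's back edge (83 mm behind its origin, 117 mm up). 0 shut and latched; negative pressed in (stop -0.06, 10 mm at the front edge); the spring opens it to a stop at 0.45 (front edge 70 mm up). To free the catch press the mark in by 7 mm (under 3 mm it stays latched), against 6 to 10 N; it springs up as the press is taken away and would throw off what is on it.
- press_mark (a point): White round mark with a blue centre, 26 mm across, on the lid's top near the middle of its front edge (20 mm behind the edge): the place to press. Moves with the lid; at x -65, y 78 mm in the unit's frame, 122 mm above the bench, when shut.
- tin_center (a point): Centre of the round lidded aluminium tin of lugs, 70 mm in diameter and 55 mm high, 0.15 to 0.3 kg, standing on the lid; its centre is 27.5 mm above what it stands on. z along its axis. To be slid, not lifted.
- knob: Spare black knob, 30 mm in diameter, 26 mm high, 30 g, loose on the outer part of the deck beyond the pad. Origin at the centre of its underside. Leave alone.
- pulley: White plastic pulley, 90 mm in diameter, 32 mm high, lying flat on the bench at the lid's side of the unit; origin at the centre of its underside. Leave alone.
- jar: Amber jar with a red cap, 64 mm in diameter, 85 mm high, standing on the bench at the lid's side of the unit; origin at the centre of its underside. Leave alone.
- crimper: Yellow crimping tool, about 210 x 60 x 18 mm, lying on the bench beyond the deck end of the unit; origin under its middle, x towards its jaws. Leave alone.
- screwdriver: Screwdriver lying on the bench in front of the unit, roughly parallel to its front; origin under its middle. Leave alone.
Things that resemble listed ones, but are neither listed nor needed, are in the scene too. Leave any pink or yellow look-alike of the part that bears tin_center alone.

How it is judged:
On the way, in this order (a step that is already met when the one before it is completed fails the run):
1. the tin has been slid on to the red pad while the lid is still shut (y of tin_center in the frame of unit between -0.105 and -0.036 m and x of tin_center in the frame of unit between -0.035 and 0.035 m and z of tin_center in the frame of unit between 0.143 and 0.151 m and angle between tin_center's own z axis and vertical below 0.1 rad and value of joint lid below 0.03 rad), for 0.2 s.
2. the catch has let go and the lid has sprung ajar (value of joint lid above 0.3 rad), for 0.2 s.
At the end, for the whole second after the job is handed in: The lid stands ajar (over 0.3 rad) and the tin stands upright and still on the deck's red pad, clear of the lid: its centre 36 to 105 mm from the seam and within 35 mm of the pad's middle front to back (y of tin_center in the frame of unit between -0.105 and -0.036 m and x of tin_center in the frame of unit between -0.035 and 0.035 m and z of tin_center in the frame of unit between 0.143 and 0.151 m and angle between tin_center's own z axis and vertical below 0.1 rad and value of joint lid above 0.3 rad); the robot touches nothing.
It fails at once if the tin is lifted more than about 12 mm (z of tin_center in the frame of unit above 0.162 m).
It fails at once if the tin is knocked over or pushed off the unit (angle between tin_center's own z axis and vertical above 0.4 rad or z of tin_center in the frame of unit below 0.12 m).
It fails at once if the lid is sprung while the tin is still on it (value of joint lid above 0.06 rad and y of tin_center in the frame of unit above -0.034 m).
It fails at once if the knob or another bystander is moved more than 25 mm (distance of any of knob, pulley, jar, crimper, screwdriver from where it was at the start of the episode above 0.025 m).
It also fails if it takes over 42 s, if anything falls off the work surface, if the arm or the gripper's body presses on something with over 40 N, if the wrist force passes 120 N, or if a joint passes its speed limit or range.

## Working session

There is one attempt and no reset: what is moved stays moved. The work goes in short steps, Python scripts to look and compute and a tool call to move; the robot and the scene stay as the last step left them, time stands still between calls to the robot, and variables do not carry over. Pictures are saved under pics/ and viewed, and the job is handed in when it is done.

Besides the shell and the picture viewer there is one more tool, called after ">>>" as a command line: name --argument value ..., lists and objects as JSON in quotes. servo_tool: Moves the arm, as the interface text tells. Its arguments: {"type":"object","properties":{"rows":{"type":"array"},"grip":{"type":"number"},"squeeze":{"type":"number"}},"required":["rows"]}

```bash
mkdir -p pics; cat > h.py <<'E'
import numpy as np,cv2
from workcell import bot
def save(n,f):
    cv2.imwrite(f'pics/{n}.png',cv2.cvtColor(f['image'],cv2.COLOR_RGB2BGR))
def ray(f,u,v):
    K,R,t=map(np.array,(f['K'],f['R'],f['t'])); c=-R.T@t
    return c,R.T@np.linalg.solve(K,np.array([u,v,1.]))
def onz(f,u,v,z):
    c,d=ray(f,u,v); return c+d*(z-c[2])/d[2]
def proj(f,X):
    p=np.array(f['K'])@(np.array(f['R'])@np.array(X)+np.array(f['t'])); return p[:2]/p[2]
E
python3 - <<'E'
from h import *
import pickle
s=bot.observe();print(s,bot.grip_point_offset)
d={}
for n in('scene','top'):
    f=bot.grab_frame(n);save(n+'0',f);d[n]=f
    print(n,-np.array(f['R']).T@np.array(f['t']))
pickle.dump(d,open('f0.pkl','wb'))
E
```

```text
{'clock': 0.0, 'qpos': array([-1.41618676,  0.52200969, -0.03635712,  1.6000058 ,  0.02118754,
        1.02107924, -0.1127786 ]), 'qd': array([ 8.73880634e-04, -5.20187976e-05,  1.81846473e-04, -6.10674351e-04,
       -3.66503721e-04, -1.55996022e-04, -4.73648739e-04]), 'joint_efforts': array([-1.37760911e-03, -9.27133512e+01,  1.97929412e+00, -3.69931519e+01,
        1.77477073e-02,  8.32164427e-03, -2.99558155e-05]), 'position': array([0.13926635, 0.6089443 , 0.23072887]), 'tool_rot': array([-3.14047612e+00,  5.37913162e-05,  2.91681375e+00]), 'force': array([-0.89375794, -0.4723168 ,  0.05443748]), 'moment': array([ 0.00105713, -0.02712114, -0.01488786]), 'grip_width': 0.08520166208481646} 0.0187
scene [ 0.89041781 -0.43419342  0.71655458]
top [0.45455327 0.05050655 1.07059467]
```

View pics/scene0.png

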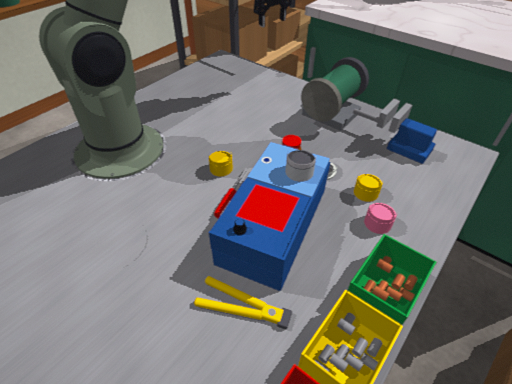

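View pics/top0.png

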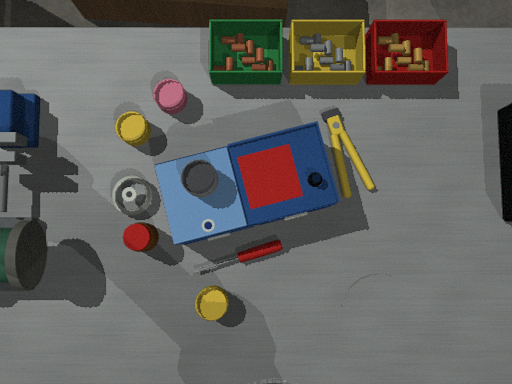

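The top view shows the unit, turned about 12 degrees: red pad near (270,177), press mark near (208,226), tin near (199,179) and knob near (315,180). The robot base is out of frame at the bottom.

```bash
cat > m.py <<'E'
from h import *
def pad(f,z=0.12):
    im=f['image'].astype(int);m=((im[...,0]>140)&(im[...,1]<60)&(im[...,2]<60)).astype(np.uint8)
    cs,_=cv2.findContours(m,cv2.RETR_EXTERNAL,cv2.CHAIN_APPROX_NONE)
    return cs
E
python3 - <<'E'
from m import *
import pickle
d=pickle.load(open('f0.pkl','rb'))
for n in('top','scene'):
    f=d[n]; cs=[c for c in pad(f) if cv2.contourArea(c)>1500]
    P=[]
    for c in cs:
        print(n,cv2.boundingRect(c),cv2.contourArea(c))
        W=np.array([onz(f,p[0][0],p[0][1],.12)[:2] for p in c])
        r=cv2.minAreaRect((W*1000).astype(np.float32)); print(r)
        hull=cv2.approxPolyDP(c,6,True)
        print([np.round(onz(f,*p[0],.12),4) for p in hull])
    im=f['image'].astype(int); hsv=cv2.cvtColor(f['image'],cv2.COLOR_RGB2HSV)
    # mark: white
    if n=='top':
        print(im[218:235,200:218].min(axis=2))
        m=(im.min(2)>150).astype(np.uint8); m[:,:180]=0;m[:210]=0;m[:,240:]=0;m[245:]=0
    else:
        m=(im.min(2)>150).astype(np.uint8); k=np.zeros_like(m);k[150:168,255:275]=1;m*=k
    cs,_=cv2.findContours(m,cv2.RETR_EXTERNAL,cv2.CHAIN_APPROX_NONE)
    for c in cs:
        if len(c)>8:
            e=cv2.fitEllipse(c);print('mark',e,onz(f,*e[0],.122))
    big=cv2.resize(f['image'][120:220,140:350] if n=='top' else f['image'][140:290,190:350],None,fx=3.8,fy=3.8,interpolation=cv2.INTER_CUBIC)
    cv2.imwrite(f'pics/{n}z.png',big[...,::-1])
E
```

```text
top (238, 144, 64, 65) 2712.0
((579.0955810546875, 12.649452209472656), (108.20746612548828, 108.11933898925781), 14.568604469299316)
[array([ 0.6446, -0.0258,  0.12  ]), array([0.6178, 0.0763, 0.12  ]), array([0.5138, 0.05  , 0.12  ]), array([ 0.54  , -0.0512,  0.12  ])]
[[ 96 101 101  97 101 101  98 107 113  98  96  97  97  97 103 103  98 102]
 [100  98  98  95  92 120 158 168 172 166 155 121 100  99  99 100 102 100]
 [ 99 101  96 120 158 172 172 173 172 174 174 167 143 109  94  99  97 100]
 [103  99 104 163 170 174 137 125 106 140 175 169 169 143 107  95  97 101]
 [ 99  93 139 171 174 130  66  48  31  59  90 166 173 151 110  96  99  99]
 [ 96 109 163 173 128  55  24  22  20  20  31 105 165 173 131 100  98  99]
 [100 123 169 169 102  21  25  31  29  25  29  54 161 173 149 110  98  96]
 [ 98 126 168 171  97  23  21  29  33  25  23  25 158 171 132 100 100 100]
 [ 99 129 172 172  97  20  26  27  28  20  21  41 157 170 136 104 100 101]
 [ 95 104 165 172 122  47  22  16  32  23  16 114 168 172 126 100 102 101]
 [101  94 138 171 169 117  49  12  16  15  72 159 168 162 111 100 102  98]
 [
[... 304 characters left out ...]
105  99 100  97  99 100  98  96 104 100 106 108  96  82  71  53  44]
 [103  98 106 106 102 104 100 108 103  96  85  73  52  48  33  30  24  18]]
mark ((207.61024475097656, 224.9508819580078), (11.440776824951172, 12.273673057556152), 5.471015930175781) [0.47970777 0.13700679 0.122     ]
scene (237, 185, 61, 46) 1594.0
((578.6738891601562, 12.285423278808594), (107.48493194580078, 107.46633911132812), 14.410552978515625)
[array([0.5152, 0.0491, 0.12  ]), array([ 0.5414, -0.0517,  0.12  ]), array([ 0.6434, -0.0238,  0.12  ]), array([0.6158, 0.0748, 0.12  ])]
mark ((266.2447814941406, 159.810302734375), (6.201284408569336, 10.263943672180176), 92.406005859375) [0.47953032 0.13662827 0.122     ]
```

```bash
ls pics
```

```text
scene0.png
scenez.png
top0.png
topz.png
```

View pics/topz.png

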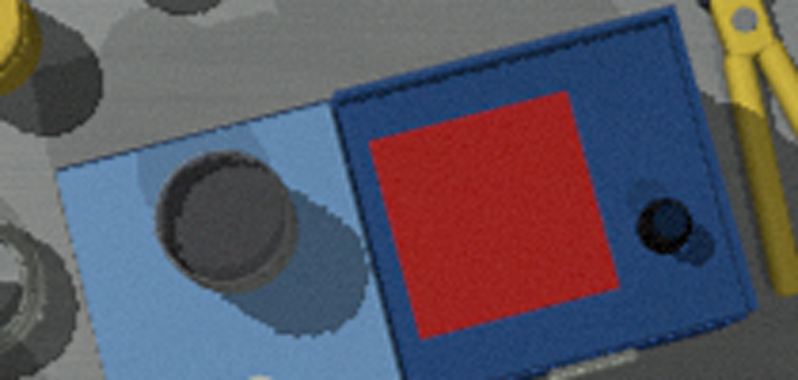

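View pics/scenez.png

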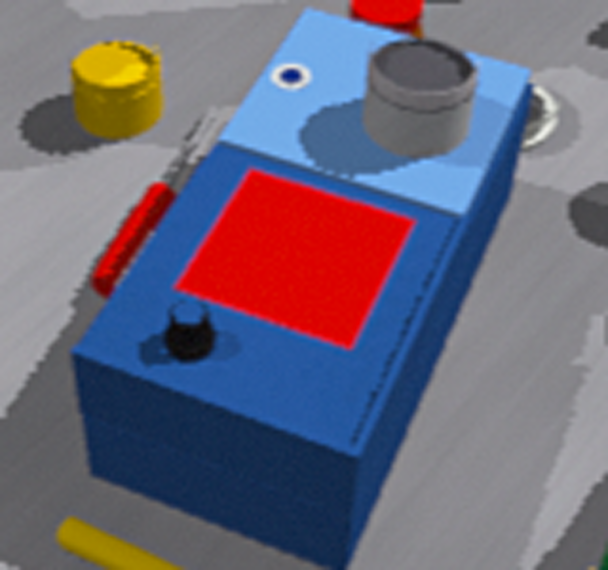

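```bash
cat >> h.py <<'E'
Y=np.deg2rad(14.5); O=np.array([.5621,.0774]); Rw=np.array([[np.cos(Y),-np.sin(Y)],[np.sin(Y),np.cos(Y)]])
def U(p): return Rw.T@(np.array(p)[:2]-O)
def W(p): return Rw@np.array(p)+O
def tin(f,box,zb):
    # saturation mask -> tin silhouette; extents vs predicted handled by least squares on silhouette centroid rays
    x0,y0,x1,y1=box
    hsv=cv2.cvtColor(f['image'],cv2.COLOR_RGB2HSV); m=(hsv[...,1]<60).astype(np.uint8)
    k=np.zeros_like(m);k[y0:y1,x0:x1]=1;m*=k
    cs,_=cv2.findContours(m,cv2.RETR_EXTERNAL,cv2.CHAIN_APPROX_NONE);c=max(cs,key=cv2.contourArea)
    M=cv2.moments(c); return c,(M['m10']/M['m00'],M['m01']/M['m00'])
E
python3 - <<'E'
from h import *
import pickle
d=pickle.load(open('f0.pkl','rb'))
a=onz(d['scene'],301.05,159.2,.177);print(a,U(a))
for n,b in(('top',(172,145,232,205)),('scene',(284,145,318,184))):
    f=d[n];c,q=tin(f,b,.122);print(n,cv2.boundingRect(c),cv2.contourArea(c),q,cv2.minEnclosingCircle(c),onz(f,*q,.1495),U(onz(f,*q,.1495)))
for k,(u,v) in dict(knob=(315,180)).items():
    p=onz(d['top'],u,v,.14);print(k,p,U(p))
f=d['top'];im=f['image'].copy()
for z in(.122,.177):
  for t in np.linspace(0,6.28,90):
    p=proj(f,[a[0]+.035*np.cos(t),a[1]+.035*np.sin(t),z]);im[int(round(p[1])),int(round(p[0]))]=[0,255,0] if z>.15 else [255,255,0]
cv2.imwrite('pics/ov.png',cv2.resize(im[120:220,140:350],None,fx=3.8,fy=3.8,interpolation=0)[...,::-1])
E
```

```text
[0.57954054 0.13663914 0.177     ] [0.03171731 0.05298547]
top (181, 159, 37, 38) 1033.0 (199.23523717328172, 177.97547595998708) ((199.3938751220703, 177.86734008789062), 19.306901931762695) [0.57112915 0.15161946 0.1495    ] [0.02732462 0.06959467]
scene (286, 145, 32, 37) 821.0 (301.20300446609826, 163.03938286642304) ((302.95001220703125, 161.0500030517578), 21.33094024658203) [0.57191959 0.15389603 0.1495    ] [0.02865989 0.07160082]
knob [ 0.56805025 -0.07720962  0.14      ] [-0.03295043 -0.15117476]
```

View pics/ov.png

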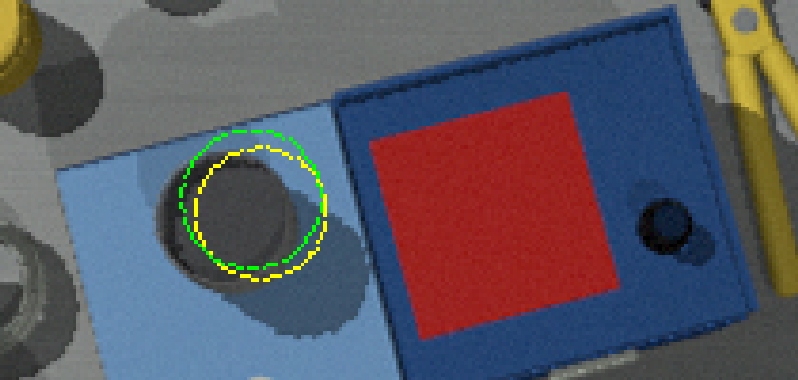

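```bash
cat >> h.py <<'E'
def ov(f,n,uv,zb,crop,s=6):
    a=W(uv);x0,y0,x1,y1=crop;im=cv2.resize(f['image'][y0:y1,x0:x1],None,fx=s,fy=s,interpolation=cv2.INTER_CUBIC).copy()
    for z in(zb,zb+.055):
      P=np.array([(proj(f,[a[0]+.035*np.cos(t),a[1]+.035*np.sin(t),z])+.5-np.array([x0,y0]))*s for t in np.linspace(0,6.28,90)])
      cv2.polylines(im,[P.astype(np.int32)],True,(0,255,0) if z>.15 else (255,255,0),1)
    cv2.imwrite(f'pics/{n}.png',im[...,::-1]);return im
E
python3 - <<'E'
from h import *
import pickle
d=pickle.load(open('f0.pkl','rb'))
a=ov(d['top'],'o1',(.027,.070),.122,(165,140,235,210),5)
b=ov(d['scene'],'o2',(.027,.070),.122,(265,130,335,200),5)
cv2.imwrite('pics/o.png',np.hstack([a,b])[...,::-1])
E
```

```text
(no output)
```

View pics/o.png

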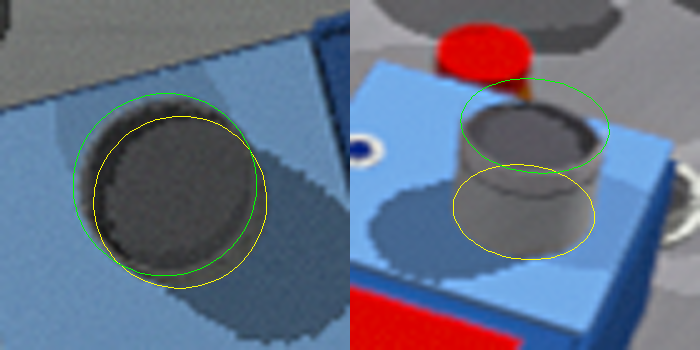

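```bash
python3 - <<'E'
from h import *
import pickle
d=pickle.load(open('f0.pkl','rb'))
a=d['scene']['image'][138:188,278:328]
b=d['top']['image'][150:210,170:230]
o=np.hstack([cv2.resize(a,(400,400),interpolation=0),cv2.resize(b,(400,400),interpolation=0)])
cv2.imwrite('pics/q.png',np.clip(o*1.6,0,255).astype(np.uint8)[...,::-1])
E
```

```text
(no output)
```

View pics/q.png

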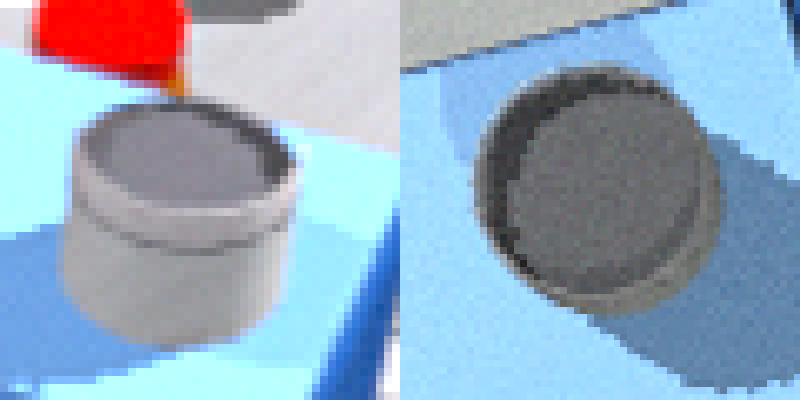

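```bash
python3 - <<'E'
from h import *
import pickle
d=pickle.load(open('f0.pkl','rb'))
for s,t in(((301.1,157.1),(199.3,177.5)),((301.1,157.1),(198.8,177.))):
    c1,d1=ray(d['scene'],*s);c2,d2=ray(d['top'],*t)
    k,r,_,_=np.linalg.lstsq(np.stack([d1,-d2],1),c2-c1,rcond=None)
    p=(c1+k[0]*d1+c2+k[1]*d2)/2;print(p,r**.5,U(p))
    p=onz(d['top'],*t,.177);print(U(p)); p=onz(d['scene'],*s,.177);print(U(p))
E
```

```text
[0.57041348 0.14996945 0.16977109] [0.00228501] [0.02621862 0.06817642]
[0.02405422 0.0672033 ]
[0.02935607 0.0602776 ]
[0.57084583 0.15054094 0.16971334] [0.00094791] [0.02678029 0.06862144]
[0.02522563 0.06789332]
[0.02935607 0.0602776 ]
```

>>> servo_tool --rows '[[[-4.2,-2.5,0,0,0,0],[-4.2,-2.5,0,0,0,0],[-4.2,-2.5,0,0,0,0],[-4.2,-2.5,0,0,0,0],[-4.2,-2.5,0,0,0,0]]]' --grip 0

```text
clock: 0.72
position: [0.3171, 0.4393, 0.2312]
tool_rot: [-3.141, -0.0, 2.917]
force: [0.9, -0.2, 0.1]
grip_width: 0.0428
```

>>> servo_tool --rows '[[[-4.2,-2.5,0,0,0,0],[-4.2,-2.5,0,0,0,0],[-4.2,-2.5,0,0,0,0],[-4.2,-2.5,0,0,0,0],[-4.2,-2.5,0,0,0,0]]]'

```text
clock: 1.35
position: [0.4939, 0.2706, 0.2312]
tool_rot: [-3.141, -0.0, 2.917]
force: [0.7, -1.0, 0.4]
grip_width: 0.0425
```

>>> servo_tool --rows '[[[-4.2,-2.5,0,0,0,0],[-4.2,-2.5,0,0,0,0],[0,0,0,0,0,9],[0,0,0,0,0,9],[0,0,0,0,0,9]]]'

```text
clock: 1.98
position: [0.5637, 0.2042, 0.231]
tool_rot: [-3.141, -0.0, 2.44]
force: [-0.1, 0.8, -0.8]
grip_width: 0.0427
```

>>> servo_tool --rows '[[[0,0,0,0,0,9.3],[0,0,0,0,0,9.3],[0,0,0,0,0,9.3],[0,0,0,0,0,9.3],[0,0,0,0,0,9.1]]]'

```text
clock: 2.6
position: [0.5636, 0.2044, 0.2311]
tool_rot: [-3.141, 0.0, 1.632]
force: [-0.8, -0.1, 0.1]
grip_width: 0.0425
```

>>> servo_tool --rows '[[[0,0,0,0,0,0],[0,0,0,0,0,0]]]'

```text
clock: 2.85
position: [0.5636, 0.2045, 0.2311]
tool_rot: [-3.141, 0.0, 1.641]
force: [-0.5, 1.8, -0.2]
grip_width: 0.0423
```

```bash
python3 - <<'E'
from h import *
f=bot.grab_frame('wrist');save('w1',f);print(np.array(f['mount']))
f=bot.grab_frame('top');save('t1',f)
E
```

```text
[[ 6.20543048e-04 -9.51704771e-01 -3.07014076e-01  7.92748004e-02]
 [ 9.99999364e-01  3.01580641e-04  1.08635709e-03  6.11192205e-04]
 [-9.41301726e-04 -3.07014555e-01  9.51704354e-01 -1.42258680e-01]
 [ 0.00000000e+00  0.00000000e+00  0.00000000e+00  1.00000000e+00]]
```

View pics/w1.png

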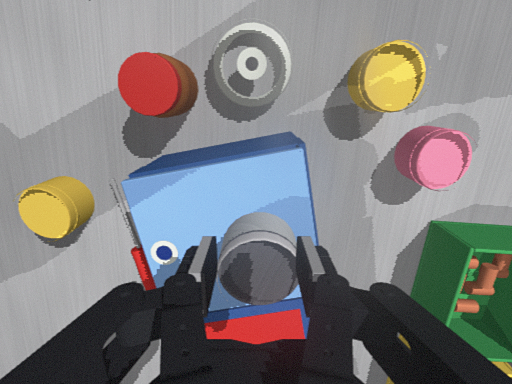

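View pics/t1.png

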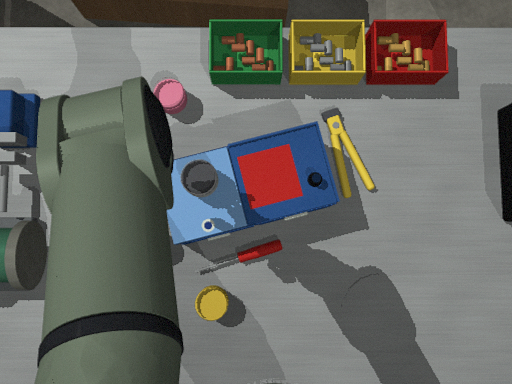

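```bash
python3 - <<'E'
from h import *
from scipy.spatial.transform import Rotation as Ro
s=bot.observe();f=bot.grab_frame('wrist');M=np.array(f['mount']);K=np.array(f['K'])
R=Ro.from_euler('xyz',s['tool_rot']).as_matrix();T=s['position']
def wz(u,v,z):
    dc=np.linalg.solve(K,[u,v,1.]);c=R@M[:3,3]+T;d=R@M[:3,:3]@dc
    return c+d*(z-c[2])/d[2]
for n,u,v,z in(('top centre',258,266,.177),('base back',257,213,.122),('mark',164,253,.122)):
    p=wz(u,v,z);print(n,p,U(p),'tool',R.T@(p-T))
E
```

```text
top centre [0.56905517 0.16105376 0.177     ] [0.02767886 0.07924776] tool [-0.04360138  0.00230724  0.05427411]
base back [0.56695767 0.18267154 0.122     ] [0.03106083 0.10070213] tool [-0.02189241  0.00171187  0.10927496]
mark [0.47999822 0.13485903 0.122     ] [-0.06510005  0.07618547] tool [-0.06359049 -0.08833951  0.10928235]
```

>>> servo_tool --rows '[[[0.5,0.1,2.5,0,0,0],[0,0,2.5,0,0,0],[0,0,2.5,0,0,0],[0,0,1.5,0,0,0],[0,0,0.7,0,0,0]]]'

```text
clock: 3.62
position: [0.5644, 0.2093, 0.1338]
tool_rot: [-3.141, 0.0, 1.638]
force: [0.2, -0.1, -0.1]
grip_width: 0.0425
```

>>> servo_tool --rows '[[[0,0,0,0,0,0],[-0.5,0,0,0,0,0]]]'

```text
clock: 3.88
position: [0.5651, 0.2048, 0.135]
tool_rot: [3.141, -0.0, 1.638]
force: [-0.2, 1.0, -0.1]
grip_width: 0.043
```

```bash
python3 - <<'E'
from h import *
f=bot.grab_frame('scene');cv2.imwrite('pics/s2.png',cv2.resize(f['image'][100:260,180:380],None,fx=4,fy=3.7)[...,::-1])
f=bot.grab_frame('wrist');save('w2',f)
E
```

```text
(no output)
```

View pics/s2.png

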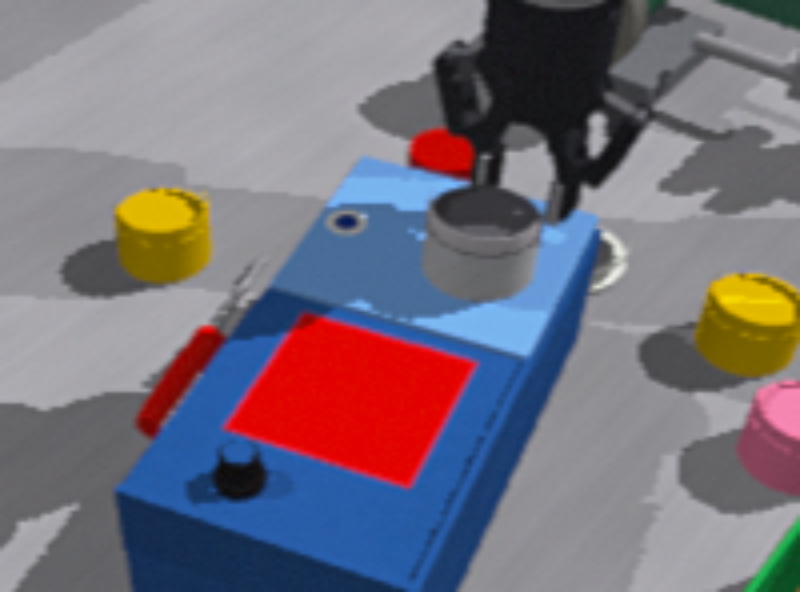

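View pics/w2.png

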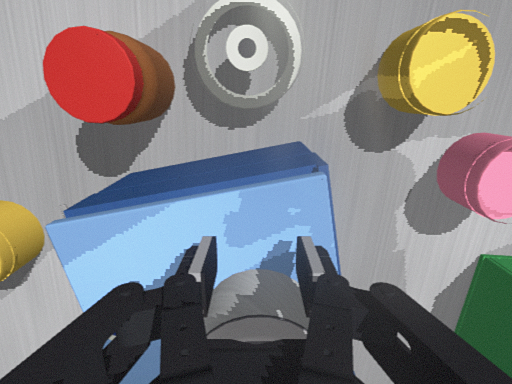

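>>> servo_tool --rows '[[[-0.8,0,0,0,0,0],[-0.8,0,0,0,0,0],[-0.8,0,0,0,0,0],[-0.8,0,0,0,0,0],[-0.8,0,0,0,0,0]]]'

```text
clock: 4.6
position: [0.5675, 0.1642, 0.1344]
tool_rot: [3.141, -0.0, 1.638]
force: [-0.1, 3.2, 1.8]
grip_width: 0.0427
```

>>> servo_tool --rows '[[[-0.8,0,0,0,0,0],[-0.8,0,0,0,0,0],[-0.8,0,0,0,0,0],[-0.8,0,0,0,0,0],[-0.8,0,0,0,0,0]]]'

```text
clock: 5.22
position: [0.5701, 0.1242, 0.1343]
tool_rot: [-3.142, -0.0, 1.637]
force: [-0.2, 2.7, 2.6]
grip_width: 0.0427
```

```bash
python3 - <<'E'
from h import *
f=bot.grab_frame('scene');cv2.imwrite('pics/s3.png',cv2.resize(f['image'][100:260,180:380],None,fx=4,fy=3.7)[...,::-1])
s=bot.observe();print(U(s['position']))
E
```

```text
[0.0192558  0.04198307]
```

View pics/s3.png

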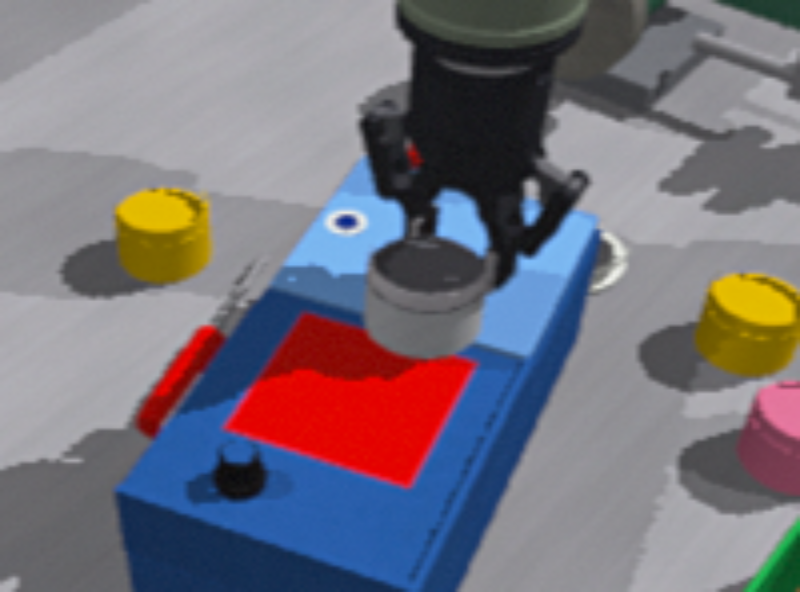

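>>> servo_tool --rows '[[[-0.6,0,0,0,0,0],[-0.6,0,0,0,0,0],[-0.6,0,0,0,0,0],[-0.6,0,0,0,0,0],[-0.6,0,0,0,0,0]]]'

```text
clock: 5.9
position: [0.5719, 0.094, 0.1341]
tool_rot: [-3.141, 0.0, 1.637]
force: [-0.4, 1.7, -0.8]
grip_width: 0.0426
```

>>> servo_tool --rows '[[[-0.6,0,0,0,0,0],[-0.6,0,0,0,0,0],[-0.6,0,0,0,0,0],[-0.6,0,0,0,0,0]]]'

```text
clock: 6.4
position: [0.5737, 0.0704, 0.1343]
tool_rot: [3.142, 0.0, 1.637]
force: [-0.3, 1.4, -1.0]
grip_width: 0.0425
```

```bash
python3 - <<'E'
from h import *
f=bot.grab_frame('scene');cv2.imwrite('pics/s4.png',cv2.resize(f['image'][100:260,180:380],None,fx=4,fy=3.7)[...,::-1])
s=bot.observe();print(U(s['position']),s['force'])
E
```

```text
[ 0.00931153 -0.01060035] [-0.27760364 -0.56182228 -1.18603216]
```

View pics/s4.png

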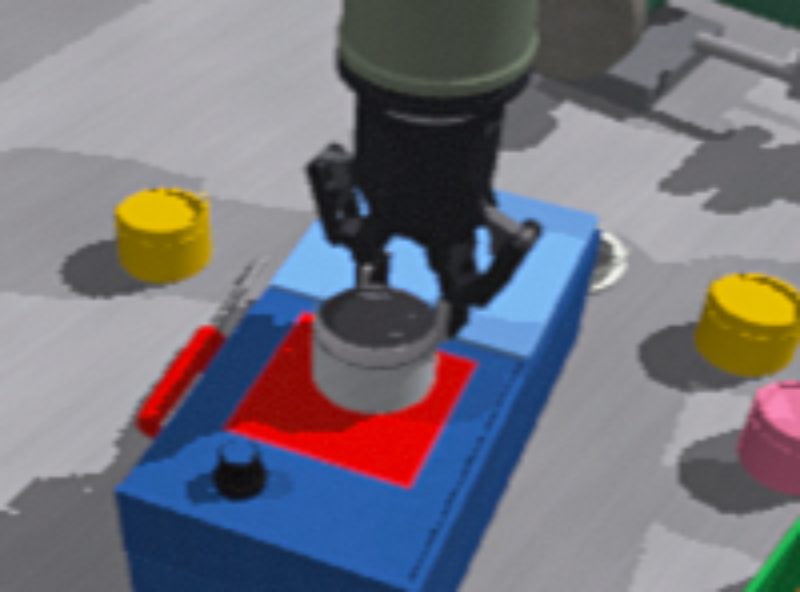

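>>> servo_tool --rows '[[[-0.5,0,0,0,0,0],[-0.5,0,0,0,0,0],[-0.5,0,0,0,0,0],[-0.4,0,0,0,0,0],[-0.2,0,0,0,0,0]]]'

```text
clock: 7.08
position: [0.5751, 0.0496, 0.1343]
tool_rot: [3.142, 0.0, 1.637]
force: [-0.6, 2.2, 0.6]
grip_width: 0.0427
```

>>> servo_tool --rows '[[[0,0,0,0,0,0],[0,0,0,0,0,0],[0.5,0,0,0,0,0],[1,0,0,0,0,0],[2,0,0,0,0,0]]]'

```text
clock: 7.7
position: [0.5727, 0.0856, 0.1343]
tool_rot: [3.142, 0.0, 1.637]
force: [0.7, 0.1, 0.3]
grip_width: 0.0425
```

>>> servo_tool --rows '[[[2,0,0,0,0,0],[0,0,-3,0,0,0],[0,0,-4,0,0,0],[0,0,-3,0,0,0],[0,0,0,0,0,0]]]' --grip -1

```text
clock: 8.32
position: [0.5722, 0.1063, 0.2363]
tool_rot: [3.138, -0.001, 1.639]
force: [0.5, 0.1, 0.1]
grip_width: 0.0
```

```bash
python3 - <<'E'
from h import *
f=bot.grab_frame('scene');cv2.imwrite('pics/s5.png',cv2.resize(f['image'][100:260,180:380],None,fx=4,fy=3.7)[...,::-1])
g=bot.grab_frame('top');save('t5',g)
s=bot.observe();print(U(s['position']),s['position'],s['force'],s['grip_width'])
E
```

```text
[0.01584799 0.0253068 ] [0.57110687 0.10586874 0.23395274] [ 0.56142123  0.58528452 -1.10643302] -0.0002123306835592899
```

View pics/s5.png

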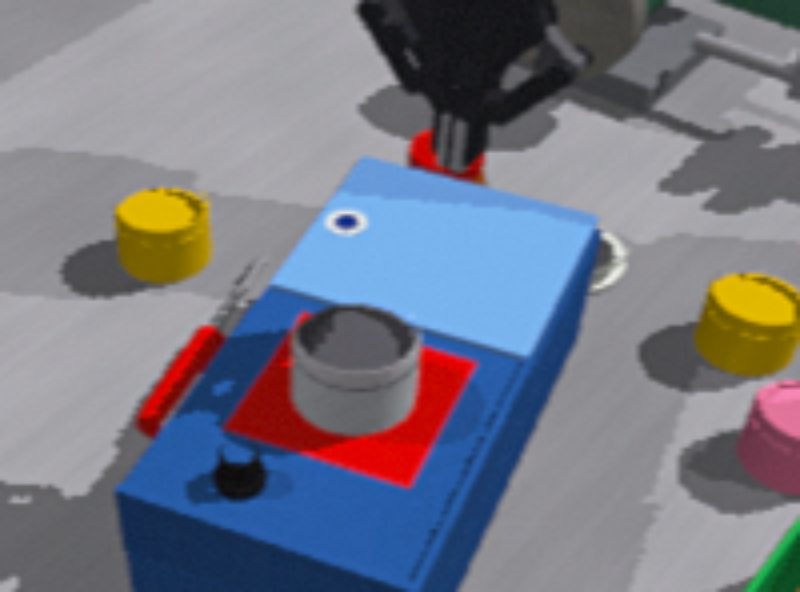

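View pics/t5.png

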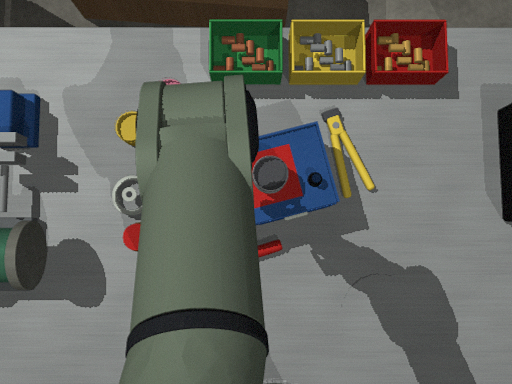

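>>> servo_tool --rows '[[[0.9,-2.2,0,0,0,0],[0.9,-2.2,0,0,0,0],[0.9,-2.2,0,0,0,0],[1.0,-2.3,0,0,0,0],[0,0,0,0,0,0]]]'

```text
clock: 9.05
position: [0.4786, 0.1367, 0.2335]
tool_rot: [-3.14, 0.0, 1.639]
force: [1.4, 0.2, 0.3]
grip_width: -0.0
```

>>> servo_tool --rows '[[[0,0,3,0,0,0],[0,0,3,0,0,0],[0,0,3,0,0,0],[0,0,1,0,0,0],[0,0,0,0,0,0]]]'

```text
clock: 9.68
position: [0.4802, 0.1355, 0.134]
tool_rot: [-3.141, 0.001, 1.637]
force: [0.3, -0.6, 0.1]
grip_width: 0.0002
```

```bash
python3 - <<'E'
from h import *
f=bot.grab_frame('scene');cv2.imwrite('pics/s6.png',cv2.resize(f['image'][100:260,180:380],None,fx=4,fy=3.7)[...,::-1])
s=bot.observe();print(U(s['position']),s['position'],s['force'])
E
```

```text
[-0.06433241  0.07683714] [0.48057825 0.13568214 0.13468597] [0.33469369 0.08533688 0.89328496]
```

View pics/s6.png

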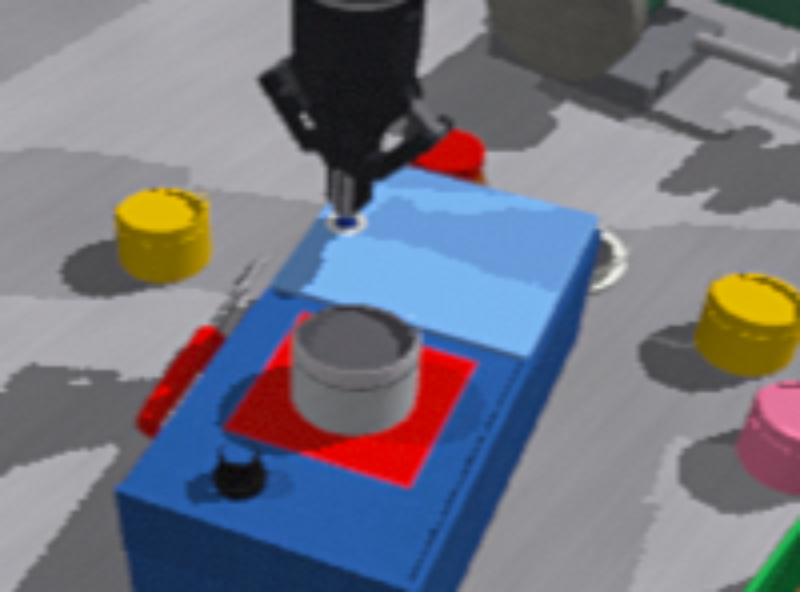

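>>> servo_tool --rows '[[[0,0,0.5,0,0,0],[0,0,0.5,0,0,0],[0,0,0.5,0,0,0],[0,0,0,0,0,0]]]'

```text
clock: 10.22
position: [0.4803, 0.1359, 0.1192]
tool_rot: [3.141, -0.0, 1.637]
force: [-0.6, 0.9, 4.4]
grip_width: -0.0002
```

>>> servo_tool --rows '[[[0,0,0.2,0,0,0],[0,0,0.2,0,0,0],[0,0,0.1,0,0,0],[0,0,0.1,0,0,0],[0,0,0,0,0,0]]]'

```text
clock: 10.85
position: [0.4804, 0.1359, 0.1135]
tool_rot: [3.141, -0.0, 1.637]
force: [-0.2, 1.4, 5.9]
grip_width: -0.0004
```

>>> servo_tool --rows '[[[0,0,0.05,0,0,0],[0,0,0,0,0,0],[0,0,-2,0,0,0],[0,0,-4,0,0,0],[0,0,-5,0,0,0]]]'

```text
clock: 11.48
position: [0.4797, 0.1355, 0.2235]
tool_rot: [-3.14, 0.001, 1.637]
force: [0.7, 0.1, -0.1]
grip_width: -0.0
```

>>> servo_tool --rows '[[[0,0,-4,0,0,0],[0,0,0,0,0,0],[0,0,0,0,0,0]]]'

```text
clock: 11.85
position: [0.4798, 0.1358, 0.2623]
tool_rot: [-3.141, 0.0, 1.638]
force: [-0.1, -0.5, 0.6]
grip_width: 0.0002
```

```bash
python3 - <<'E'
from h import *
f=bot.grab_frame('scene');cv2.imwrite('pics/s7.png',cv2.resize(f['image'][100:260,180:380],None,fx=4,fy=3.7)[...,::-1])
g=bot.grab_frame('top');save('t7',g)
s=bot.observe();print(s['position'],s['force'])
E
```

```text
[0.47968644 0.13556137 0.26179892] [ 0.02593287 -0.06018588 -0.24403686]
```

View pics/s7.png

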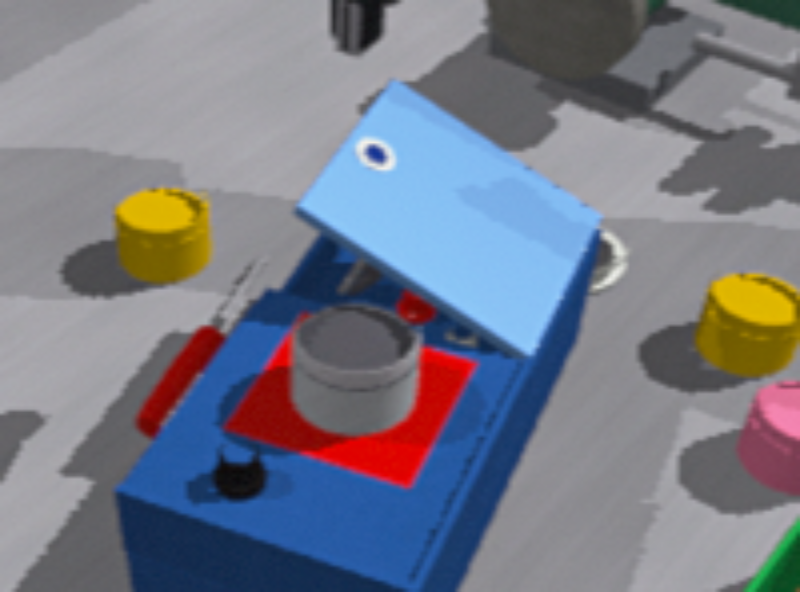

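View pics/t7.png

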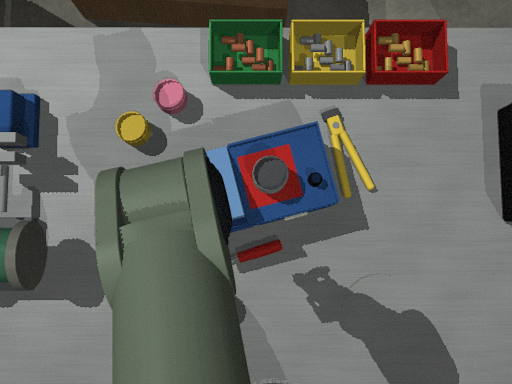

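The lid stands ajar and the fingers are clear of it. The tin is upright on the red pad, at (270,174) in the top view. I'll check its position in numbers, then hand in.

```bash
python3 - <<'E'
from h import *
g=bot.grab_frame('top');print(U(onz(g,270,174.5,.155)))
print(bot.job_done())
E
```

```text
[-0.00162359 -0.06635336]
the job is handed in; nothing more can be done
None
```

The tin is upright on the red pad and the lid is ajar. I pushed it off the lid with the half-open fingers cradling it, without lifting it. Then I pressed the mark about 8.5 mm with the fingers shut, at about 6 N, and lifted straight up. I handed the job in at about 12 s.

**Tin:** the last top view puts its centre at about x -2, y -66 mm in the unit's frame, well inside the pad limits. It had not visibly moved when the lid sprang.

**Lid and arm:** the scene picture shows the lid well open, but I did not measure its angle. The fingers are clear of everything and the wrist force reads about zero.

**Bystanders:** the knob, crimper and look-alikes appear unmoved. The jar, the pulley and part of the screwdriver were hidden by the arm in the last top view. The jar had looked undisturbed in the scene picture just before the press. The arm never went near the jar, pulley or screwdriver.

**Disagreements:** my first reading of the tin's rim in the scene picture was about 15 mm off along y, so I discarded it. With the rim re-read, two-view triangulation put it about 7 mm lower than the stated height. The start position used (about x 26, y 68 mm) agreed with the wrist camera to a few millimetres.

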